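# Release the rollers of a pasta machine and hold its thickness knob out

## Robot

A 6-joint arm with a two-finger parallel gripper is mounted at the origin on a cart in front of the work surface, level with it; the furniture and walls round the work are solid. World frame = base frame: x ahead of the robot, y to its left, z up, the work surface at z = 0. Lengths are in m, angles in rad, forces in N, time in s.
With the tool pointing down it reaches from about 0.35 to 0.725 m from the base axis. Payload 6 kg.
Tool frame: the origin (TCP) lies midway between the tips of the shut fingers; the grasp point (between the pads) lies 19 mm behind it; z points along the fingers, y is the line along which they close (so a half turn about z gives the same grasp; the last joint's range is limited). The gripper opens to 85 mm and grips with 20 to 120 N. Pads are 22 mm wide; open, the fingers measure 114 mm over their backs; the gripper's body (76 mm by 85 mm) begins 54 mm behind the grasp point. The pads swing forward as they close: fully open they stand 13 mm farther back than shut.
Start: joints at [1.638, 0.04, 0.085, 0, -1.615, -0.334], TCP at [0.158, 0.579, 0.231] pointing down, gripper open.
Joint ranges: [-2.56, 2.56], [-1.29, 2.01], [-1.08, 1.49], [-3.29, 1.98], [-2.81, -0.18], [-2.99, 2.99]. Speed limits (rad/s): [2.57, 2.57, 3.01, 3.14, 3.14, 3.14].

## Interface

Orientations are given as a rotation vector (axis times angle).
In Python, from bench import get_obs, viewer, r gives the robot as it stands.
- The arm moves only by the shell command python3 -m handwheel 'ROWS' [FORCE]. ROWS is JSON, a list of rows, each a list of 3 entries, a list of its own where there are three numbers: the finger opening in mm, from 0 to 85.4, then the shift along the tool's x, y, z in mm, then the turn about the tool's z in degrees. In form: [[gripper, [tx, ty, tz], turn], ...]. A call has 1 to 12 rows; each row shifts and turns the commanded pose from where the row before left it, along the tool's axes as they then stand; what a row does not reach is not made up. A row lasts 1/12 s, in which the tool goes at most 41.7 mm and 7.16 degrees, less where a joint would pass 70% of its speed; a pose out of reach is approached as far as the arm can. A call is refused whole if a number of a shift passes 41.7 or a number of a turn 7.16, either way. A call with a gripper value outside its range is refused whole. The fingers move at their own pace and stop on an object; FORCE is the grip in N (left out, the last holds). Time passes only in rows, so rows that do not move let the fingers close. It gives the time, the measured TCP pose, the force, the opening and the grip force at its end, in the units of the state.
- get_obs(): the state, without advancing time (a new reading comes with each control period).
- viewer.camera(name): name is "scene" or "top"; returns a dict with "color" (384x512x3 uint8, red, green, blue), "range_z" (384x512 float32, m along the optical axis (not along the pixel's ray), 0 where there is no reading), "K" (3x3 intrinsics, pixels), "dist" ([k1, k2, p1, p2, k3] as OpenCV has them; the pictures are not rectified), "R" (3x3) and "t" (3): a world point X has camera coordinates R X + t. Camera axes: x right, y down, z forward; pixel columns grow to the right and rows downward; lengths in m; the calibration is good to about 2 mm. A picture is of the moment at which its call begins.
- r.finish_job(): hands the job in; it is judged then, once.
The state is a dict: "time_s": time; "q": joint angles; "joint_vel": joint speeds; "effort": joint torques, N m; "tcp_pos": TCP position; "tool_rot": TCP orientation; "force": force on the tool from outside, world axes, zero at the start; "torque": the same for the moment, N m; "finger_gap": finger opening in m; "gripper_force": force on a finger pad.
Only numpy, scipy, OpenCV 4.12 (cv2) and the standard library are available. Lean on these libraries where they do the work, as an engineer would, in place of code of your own. Each camera call takes 0.05 s, during which the arm holds its last target. There are 200 camera calls.

## Task

Free the rollers of the pasta machine so that I can clear a scrap of dough: first raise the small red-tipped pressure lever on top of its head all the way up, and leave it up. Then pull the sprung black thickness knob on the machine's side straight out as far as it goes, so that its pin is clear of the index hole, and finish still gripping it and holding it fully out. Leave the food and jars standing around where they are.

Things in the scene. Friction and masses are not known exactly. Their poses are not given: they have to be found in the camera images.
- pasta_machine: steel hand-cranked pasta roller, 150 x 180 x 130 mm; firmly fixed. Origin: centre of its underside. Axes: z up; -y out of the side with the black knob (robot's right at yaw 0), +y the crank side, -x the front. Side panels: outer faces at y = +-90 mm, x to +-60 mm, top z = 130 mm. Head bar along y at x = 40 mm, top z = 137 mm; lever pivot cheeks on it up to z = 161 mm
- lever (a joint): pressure lever, rad: 0 = down (points to the machine's front, -x, sloping 0.26 rad up from hinge to tip); grows as the tip is raised up and back; stop at 1.3 = upright, tip straight above the hinge. Starts between 0 and 0.25. Stiff hinge, about 0.1 N m (1.6 N at the tip); stays where it is left
- lever_hinge (a point): centre of the lever's hinge pin on the head bar, at (40, 30, 153) mm in the machine's frame; the hinge axis runs along the machine's y
- lever_tip (a point): centre of the lever's red barrel tip, 18 mm diameter and 18 mm long along the hinge axis (flat ends), 66 mm from the hinge; the rod behind it is 8 mm thick. Down, the tip is about 170 mm above the worktop and nothing is within 35 mm below it
- knob (a joint): how far the thickness knob is pulled out, m: 0 = seated by its spring, stop at 0.016 = fully out. Slides along the machine's -y, does not turn. Spring: 4 N at the start of travel, 11 N fully out; snaps back if let go. Its brass pin sits 10 mm deep in a hole of the index plate when seated
- knob_grip (a point): grip point of the black thickness knob: on its axis, mid-neck. Axis level, along the machine's y, 108 mm above the worktop. Neck 24 mm diameter, 34 mm long, between a skirt (45 mm diameter) next to the machine and an end rim (33 mm diameter, 7 mm thick). Seated, it is at (-15, -120.5, 108) mm in the machine's frame, 30.5 mm off the side panel; it moves with the knob
- garlic: garlic bulb, 60 mm diameter, 59 mm tall, to be left alone; origin at its underside
- yoghurt: yoghurt tub, 72 mm diameter, 71 mm tall, to be left alone; origin at its underside
- spice_jar: spice jar with red cap, 45 mm diameter, 106 mm tall, to be left alone; origin at its underside

How it is judged:
On the way, in this order (a step that is already met when the one before it is completed fails the run):
1. the pressure lever is raised (value of joint lever above 1.05 rad), for 0.2 s.
2. the thickness knob is pulled fully out by the gripper (value of joint knob above 0.0135 m and contact force between the fingers and knob above 2 N), for 0.3 s.
At the end, for the whole second after the job is handed in: The lever is up (at least 1.05 of its 1.3 rad) and the gripper's fingers hold the knob at least 13.5 mm of its 16 mm out, all through the last second (all of step 2 and value of joint lever above 1.05 rad); the arm keeps its last pose, push and grip.
It fails at once if a bystander (garlic, yoghurt tub, spice jar) is shifted by more than 30 mm (distance of any of garlic, yoghurt, spice_jar from where it was at the start of the episode above 0.03 m).
It also fails if it takes over 42 s, if anything falls off the work surface, if the arm or the gripper's body presses on something with over 40 N, if the wrist force passes 120 N, or if a joint passes its speed limit or range.

## Working session

There is one attempt and no reset: what is moved stays moved. The work goes in short steps, Python scripts to look and compute and a shell command to move; the robot and the scene stay as the last step left them, time stands still between calls to the robot, and variables do not carry over. Pictures are saved under pics/ and viewed, at most 10 in all, crops included, and the job is handed in when it is done.

```bash
ls; mkdir -p pics; python3 - <<'E'
from bench import get_obs, viewer, r
import cv2,numpy as np,pickle
o=get_obs(); print({k:np.round(v,3) for k,v in o.items()})
d={n:viewer.camera(n) for n in("scene","top")}
pickle.dump(d,open("d0.pkl","wb"))
for n in d:
    cv2.imwrite(f"pics/{n}0.png",cv2.resize(d[n]["color"][:,:,::-1],(768,576),interpolation=cv2.INTER_CUBIC))
    c=d[n];print(n,c["K"],c["dist"],c["R"],c["t"],-c["R"].T@c["t"])
E
```

```text
pics
{'time_s': np.float64(0.0), 'q': array([ 1.638,  0.041,  0.084, -0.   , -1.615, -0.334]), 'joint_vel': array([ 0.002, -0.   , -0.001,  0.   , -0.001,  0.   ]), 'effort': array([-1.000e-03, -3.682e+01,  3.474e+01,  6.932e+00, -6.000e-03,
       -0.000e+00]), 'tcp_pos': array([0.158, 0.578, 0.23 ]), 'tool_rot': array([ 3.112, -0.418, -0.   ]), 'force': array([-0.642, -0.06 ,  0.616]), 'torque': array([ 0.03 ,  0.012, -0.041]), 'gripper_force': np.float64(0.0), 'finger_gap': np.float64(0.085)}
scene [[404.36055372   0.         255.69261734]
 [  0.         404.36055372 184.84313686]
 [  0.           0.           1.        ]] [-0.05528359  0.          0.          0.          0.        ] [[-0.83174523 -0.5549924   0.01353899]
 [-0.40954309  0.5969364  -0.68988506]
 [ 0.37479905 -0.5793534  -0.72379231]] [0.300565   0.52403955 0.53445138] [0.26429841 0.16362923 0.74428951]
top [[349.15467792   0.         255.38449167]
 [  0.         349.15467792 186.95293148]
 [  0.           0.           1.        ]] [-0.10298888  0.          0.          0.          0.        ] [[ 0.02606539 -0.9996545   0.00338836]
 [-0.98553934 -0.02626475 -0.16739882]
 [ 0.16742997  0.00102395 -0.98588344]] [-0.33861398  0.56305081  0.86972746] [ 0.41811638 -0.32459916  0.95285128]
```

View pics/scene0.png

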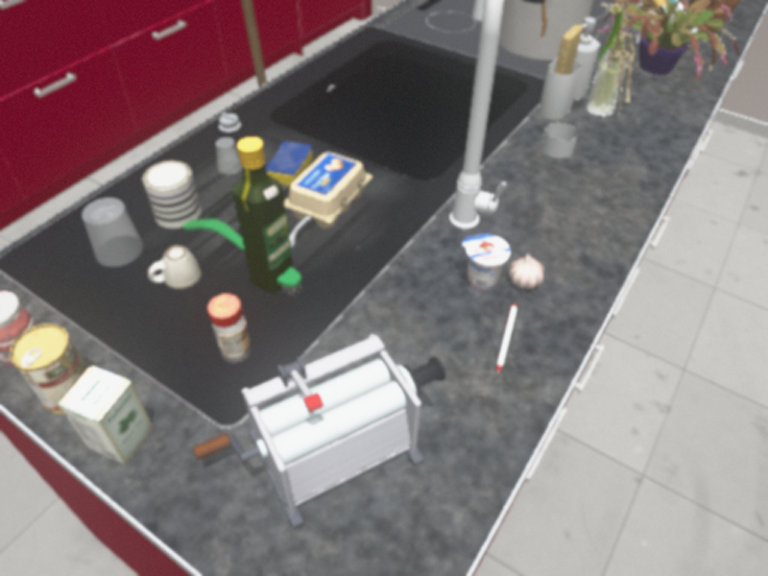

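View pics/top0.png

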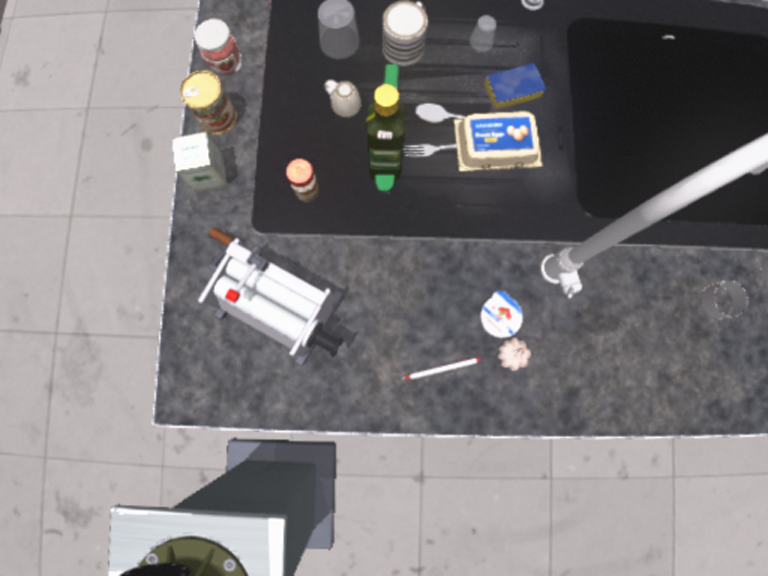

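The scene view shows the machine with the red tip at about (314,402) and the black knob at (428,373) in the enlarged picture. The top view has the tip at (232,295) and the knob at (330,340). The spice jar is behind the machine, and the yoghurt and garlic are well to the right.

```bash
cat > h.py <<'E'
import cv2,numpy as np
def ray(c,uv):
    n=cv2.undistortPoints(np.float64(uv).reshape(-1,1,2),c["K"],np.float64(c["dist"])).reshape(-1,2)
    return np.c_[n,np.ones(len(n))]
def cloud(c):
    h,w=c["range_z"].shape
    v,u=np.mgrid[:h,:w]
    X=ray(c,np.c_[u.ravel(),v.ravel()])*c["range_z"].reshape(-1,1)
    return ((X-c["t"])@c["R"]).reshape(h,w,3)
def tri(c1,p1,c2,p2):
    P=[np.c_[c["R"],c["t"]] for c in(c1,c2)]
    X=cv2.triangulatePoints(P[0],P[1],ray(c1,p1)[:,:2].T,ray(c2,p2)[:,:2].T)
    return (X[:3]/X[3]).ravel()
def red(c,box):
    x0,y0,x1,y1=box
    m=np.zeros(c["color"].shape[:2],bool); i=c["color"].astype(int)
    m[y0:y1,x0:x1]=((i[...,0]>130)&(i[...,1]<90)&(i[...,2]<90))[y0:y1,x0:x1]
    v,u=np.nonzero(m); return m,(u.mean(),v.mean())
E
python3 - <<'E'
import pickle; from h import *
d=pickle.load(open("d0.pkl","rb")); s,t=d["scene"],d["top"]
ms,ps=red(s,(195,255,225,280)); mt,pt=red(t,(145,188,165,205))
print("red",ms.sum(),ps,mt.sum(),pt,tri(s,ps,t,pt))
for n,c,m in(("s",s,ms),("t",t,mt)):
    C=cloud(c); print(n,"red depth med",np.median(C[m],0), "valid",(c["range_z"][m]>0).mean())
    i=c["color"].astype(int).max(2)
    # knob: dark pts at z 0.085..0.135
    k=(C[...,2]>.085)&(C[...,2]<.135)&(c["range_z"]>0)&(i<70)
    box=np.zeros_like(k)
    if n=="s": box[230:270,265:300]=1
    else: box[210:240,200:240]=1
    k&=box; P=C[k]; print("knob",k.sum(),P.mean(0),P.min(0),P.max(0))
    dd=P[:,:2]-P[:,:2].mean(0); _,S,V=np.linalg.svd(dd,full_matrices=False); print("axis",V[0],np.ptp(dd@V[0]))
    # machine top points
    m=(C[...,2]>.122)&(C[...,2]<.142)&(c["range_z"]>0)&(C[...,0]>.25)&(C[...,0]<.6)&(abs(C[...,1])<.2)&(i>90)
    P=C[m][:,:2]; print("machtop",m.sum(),cv2.minAreaRect((P*1000).astype(np.float32)))
C=cloud(t)
v,u=np.mgrid[:384,:512]
for nm,(a,b) in dict(yog=(334,209),gar=(343,236),jar=(200,114)).items(): print(nm,C[b,a])
print("faucet",C[120:124,450:454].reshape(-1,3).mean(0))
E
```

```text
red 0 (np.float64(nan), np.float64(nan)) 45 (np.float64(154.57777777777778), np.float64(196.53333333333333)) [nan nan nan]
s red depth med [nan nan nan] valid nan
knob 1 [ 0.43785635 -0.24173717  0.11018331] [ 0.43785635 -0.24173717  0.11018331] [ 0.43785635 -0.24173717  0.11018331]
axis [1. 0.] 0.0
machtop 1144 ((523.0194702148438, -131.74391174316406), (183.10389709472656, 111.47417449951172), 63.005306243896484)
t red depth med [ 0.5208377  -0.09750033  0.17821827] valid 1.0
knob 169 [ 0.46207987 -0.2336487   0.11754509] [ 0.43972905 -0.26047855  0.09820702] [ 0.48681749 -0.20600579  0.13079777]
axis [0.38454197 0.92310751] 0.04657759489466204
machtop 585 ((526.08349609375, -132.3993682861328), (183.5026092529297, 110.73579406738281), 62.428218841552734)
yog [ 0.51607907 -0.52541226  0.07203384]
gar [ 0.4489686  -0.55413004  0.04748571]
jar [ 0.74561636 -0.17769682  0.11245296]
faucet [ 0.69681477 -0.75324273  0.24743692]h.py:18: RuntimeWarning: Mean of empty slice.
  v,u=np.nonzero(m); return m,(u.mean(),v.mean())
  ret = ret.dtype.type(ret / rcount)
  return _methods._mean(a, axis=axis, dtype=dtype,
  ret = um.true_divide(
<stdin>:6: RuntimeWarning: Mean of empty slice.
```

```bash
sed -i 's/>130)&(i\[...,1\]<90)&(i\[...,2\]<90)/>110)\&(i[...,0]>1.8*i[...,1])\&(i[...,0]>1.8*i[...,2])/' h.py
python3 - <<'E'
import pickle; from h import *
d=pickle.load(open("d0.pkl","rb")); s,t=d["scene"],d["top"]
ms,ps=red(s,(195,255,225,280)); mt,pt=red(t,(145,188,165,205))
T=tri(s,ps,t,pt)
print("red",ms.sum(),ps,mt.sum(),pt,T,np.median(cloud(s)[ms],0),np.median(cloud(t)[mt],0))
P=[]
for n,c,b in(("s",s,(262,228,300,270)),("t",t,(195,205,240,245))):
    C=cloud(c); i=c["color"].astype(int).max(2)
    x0,y0,x1,y1=b; sub=C[y0:y1,x0:x1].reshape(-1,3); g=i[y0:y1,x0:x1].ravel()
    k=(sub[:,2]>.08)&(sub[:,2]<.14)&(g<90); print(n,k.sum(),np.percentile(sub[k],[2,50,98],axis=0).round(4).tolist()); 
# machine fit: world = O + Rz(yaw) p ; unknown x,y,yaw from tip + panels rect
for n,c in d.items():
    C=cloud(c); i=c["color"].astype(int).max(2)
    for lo,hi in((.122,.142),(.124,.133)):
        m=(C[...,2]>lo)&(C[...,2]<hi)&(c["range_z"]>0)&(C[...,0]>.35)&(C[...,0]<.65)&(C[...,1]<.0)&(C[...,1]>-.3)&(i>110)
        m=cv2.morphologyEx(m.astype(np.uint8),cv2.MORPH_OPEN,np.ones((2,2)))>0
        r=cv2.minAreaRect((C[m][:,:2]*1000).astype(np.float32)); print(n,lo,m.sum(),r)
for yaw in np.radians([-22,-25,-27,-29]):
    a=np.arcsin((T[2]-.153)/.066); R=np.array([[np.cos(yaw),-np.sin(yaw)],[np.sin(yaw),np.cos(yaw)]])
    O=T[:2]-R@[.040-.066*np.cos(a),.030]
    print(np.degrees(yaw),"lever",a-.26,"O",O,"knob",O+R@[-.015,-.1205])
E
```

```text
red 75 (np.float64(208.6), np.float64(267.49333333333334)) 51 (np.float64(154.41176470588235), np.float64(196.50980392156862)) [ 0.5215906  -0.09505789  0.17184311] [ 0.51773337 -0.09234966  0.17854418] [ 0.5208377  -0.09607709  0.17818604]
s 221 [[0.4365, -0.2523, 0.1061], [0.4518, -0.2377, 0.118], [0.4654, -0.2168, 0.1241]]
t 244 [[0.4401, -0.2582, 0.104], [0.461, -0.2323, 0.1185], [0.4861, -0.2085, 0.1296]]
scene 0.122 1591 ((419.581298828125, -83.117919921875), (230.1127166748047, 535.7572021484375), 55.42700958251953)
scene 0.124 561 ((408.420654296875, -75.81275939941406), (227.6223907470703, 510.49261474609375), 55.075592041015625)
top 0.122 885 ((495.3681640625, -190.49188232421875), (309.010986328125, 126.82252502441406), 63.38257598876953)
top 0.124 306 ((495.3681640625, -190.49188232421875), (309.010986328125, 126.82252502441406), 63.38257598876953)
-22.0 lever 0.029529844324147736 O [ 0.53191217 -0.13158412] knob [ 0.47286432 -0.23769067]
-25.0 lever 0.029529844324147736 O [ 0.52998639 -0.13207425] knob [ 0.46546627 -0.23494507]
-27.0 lever 0.029529844324147736 O [ 0.52868942 -0.13234471] knob [ 0.46061847 -0.23290114]
-29.000000000000004 lever 0.029529844324147736 O [ 0.52738381 -0.13256974] knob [ 0.45584495 -0.23068927]
```

```bash
python3 -m handwheel '[[50,[0,0,-10],5.9],[50,[0,0,-10],5.9],[50,[31.5,21.8,0],0],[50,[31.5,21.8,0],0],[50,[31.5,21.8,0],0],[50,[31.5,21.8,0],0],[50,[31.5,21.8,0],0],[50,[31.5,21.8,0],0],[50,[31.5,21.8,0],0],[50,[31.5,21.8,0],0],[50,[31.5,21.8,0],0],[50,[31.5,21.8,0],0]]' 20
python3 -m handwheel '[[50,[31.5,21.8,0],0],[50,[31.5,21.8,0],0],[50,[31.5,21.8,0],0],[50,[31.5,21.8,0],0],[50,[31.5,21.8,0],0],[50,[31.5,21.8,0],0],[50,[31.5,21.8,0],0],[50,[31.5,21.8,0],0],[50,[25,17,0],0],[50,[0,0,0],0],[50,[0,0,0],0]]'
```

```text
time_s: 1.1
tcp_pos: [0.3396, 0.2395, 0.2512]
tool_rot: [-3.054, 0.734, 0.0]
force: [1.3, 0.6, 0.6]
finger_gap: 0.0501
gripper_force: 0.0
time_s: 2.02
tcp_pos: [0.4988, -0.0567, 0.2502]
tool_rot: [3.052, -0.741, -0.003]
force: [0.0, 1.0, 0.3]
finger_gap: 0.0502
gripper_force: 0.0
```

```bash
cat > look.py <<'E'
import sys,cv2,numpy as np
from bench import get_obs,viewer
from scipy.spatial.transform import Rotation as Ro
n=sys.argv[1]
a=viewer.camera("scene")["color"][180:372,128:384]; b=viewer.camera("top")["color"][100:292,80:336]
im=np.hstack([cv2.resize(x,None,fx=1.56,fy=1.56,interpolation=cv2.INTER_CUBIC) for x in(a,b)])
cv2.imwrite(f"pics/{n}.png",im[:,:800,::-1])
o=get_obs(); R=Ro.from_rotvec(o["tool_rot"]).as_matrix()
print(o["time_s"],o["tcp_pos"],"heading",np.degrees(np.arctan2(R[1,0],R[0,0])),"zaxis",R[:,2],o["force"],o["finger_gap"],o["gripper_force"],o["q"])
yaw=np.radians(-27); c,s=np.cos(yaw),np.sin(yaw); d=o["tcp_pos"]-[.5287,-.1323,0]
print("machine mm",1e3*(c*d[0]+s*d[1]),1e3*(-s*d[0]+c*d[1]),1e3*d[2])
E
python3 look.py p1
```

```text
2.1167 [ 0.49860449 -0.0550639   0.25100059] heading -27.096134287822323 zaxis [-6.35003744e-04  3.60805956e-05 -9.99999798e-01] [-0.11450402  0.32911236 -0.00949215] 0.050061503796472 0.0 [ 2.92344769e-01 -2.19317455e-01 -1.21915764e-01 -2.18605613e-04
 -1.66879568e+00  8.05513551e-01]
machine mm -61.87975303876077 55.154789740383826 251.0005943252641
```

View pics/p1.png

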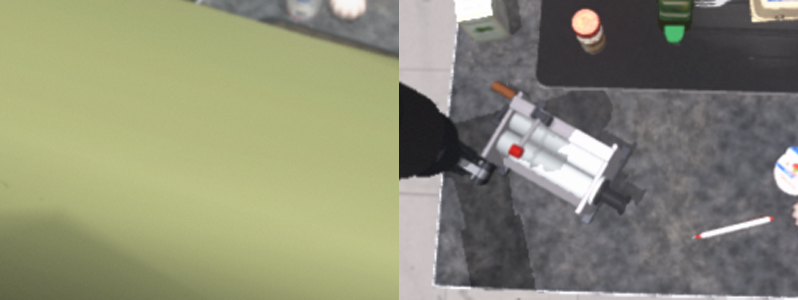

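The scene camera is now hidden by the arm. The top crop shows the gripper at about (480,172), left of the red tip at (515,151), which is free below it. This agrees with the computed offset, so I move over, descend and grip the flat ends.

```bash
python3 -m handwheel '[[50,[19.5,12.6,0],0],[50,[19.5,12.6,0],0],[50,[0,0,30],0],[50,[0,0,30],0],[50,[0,0,20],0],[50,[0,0,15],0],[50,[0,0,0],0],[5,[0,0,0],0],[5,[0,0,0],0],[5,[0,0,0],0],[5,[0,0,0],0],[5,[0,0,0],0]]' 25; python3 look.py p2
```

```text
time_s: 3.12
tcp_pos: [0.5222, -0.0957, 0.158]
tool_rot: [3.054, -0.736, 0.002]
force: [-4.2, -0.1, 4.7]
finger_gap: 0.0173
gripper_force: 30.1
3.2167 [ 0.52215374 -0.09565861  0.15769514] heading -27.085323617923418 zaxis [ 1.14496851e-03 -3.36992628e-04 -9.99999288e-01] [-4.1539211   0.27002104  5.43519074] 0.0173018360632154 30.27925819158554 [ 1.98387223e-01 -1.42638923e-01 -2.24982802e-01  5.57982262e-04
 -1.48739637e+00  8.99634969e-01]
machine mm -22.467598925265765 29.675778395260814 157.69513515221695
```

View pics/p2.png

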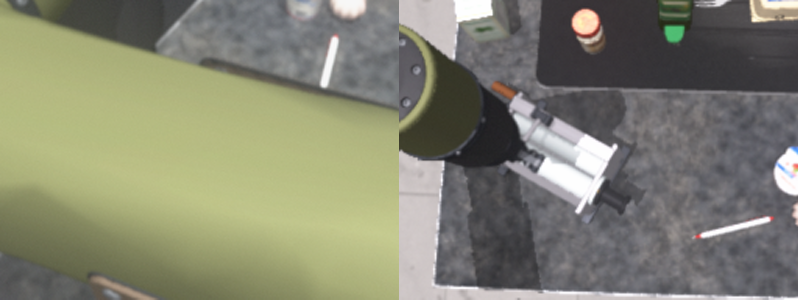

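The fingers closed to 17.3 mm on the barrel, and the gripper sits over the tip in the top view. Next I follow the hinge arc.

```bash
python3 -m handwheel '[[5,[3.2,0,-8.6],0],[5,[4.4,0,-8.1],0],[5,[5.5,0,-7.4],0],[5,[6.5,0,-6.6],0],[5,[0,0,0],0]]'; python3 -m handwheel '[[5,[7.4,0,-5.6],0],[5,[8,0,-4.5],0],[5,[8.7,0,-3.3],0],[5,[8.9,0,-2.2],0],[5,[9.2,0,-0.8],0],[5,[0,0,0],0],[5,[0,0,0],0],[5,[0,0,0],0]]'
```

```text
time_s: 3.63
tcp_pos: [0.5402, -0.105, 0.1877]
tool_rot: [3.053, -0.737, -0.0]
force: [-3.5, -0.4, 0.5]
finger_gap: 0.0172
gripper_force: 27.3
time_s: 4.3
tcp_pos: [0.5773, -0.124, 0.204]
tool_rot: [3.054, -0.736, 0.002]
force: [-2.2, -2.9, 1.7]
finger_gap: 0.0172
gripper_force: 24.6
```

```bash
python3 -m handwheel '[[45,[0,0,0],0],[45,[0,0,0],0],[45,[0,0,0],0],[45,[0,0,-20],0],[45,[0,0,-40],0],[45,[0,0,0],0],[85,[-14,38,0],0],[85,[-14,38,0],0],[85,[-14,38,0],0],[85,[-13,36,0],0],[85,[0,0,0],0],[85,[0,0,0],0]]'; python3 look.py p3
```

```text
time_s: 5.3
tcp_pos: [0.459, -0.2331, 0.2645]
tool_rot: [-3.053, 0.739, -0.005]
force: [-0.2, -0.2, -0.1]
finger_gap: 0.0854
gripper_force: 0.0
5.4 [ 0.46013896 -0.23181219  0.2635257 ] heading -27.083474612336826 zaxis [ 9.74597828e-04  2.03608974e-04 -9.99999504e-01] [ 0.34079985 -0.45067439 -0.13550226] 0.0848807476992544 0.0 [-7.55845019e-02 -1.80494340e-01 -6.58505088e-02 -2.78419337e-04
 -1.68448371e+00  1.17365355e+00]
machine mm -15.91074576765493 -119.79206714005882 263.52570022314814
```

View pics/p3.png

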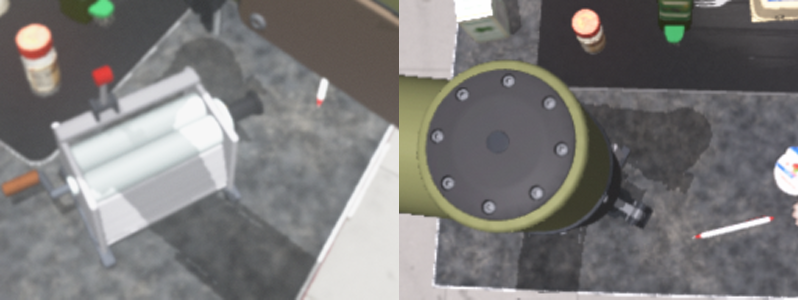

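The scene crop shows the lever upright, with the red tip at (103,75) above its hinge. The knob is fully visible at about (240,108). I check the lever angle and the knob position from this clear view.

```bash
python3 - <<'E'
from h import *; from bench import viewer
s=viewer.camera("scene"); C=cloud(s)
m,p=red(s,(180,215,210,240)); print(m.sum(),p)
yaw=np.radians(-27);R=np.array([[np.cos(yaw),-np.sin(yaw),0],[np.sin(yaw),np.cos(yaw),0],[0,0,1]]);O=np.array([.5287,-.1323,0])
c0=(-s["R"].T@s["t"]-O)@R; d=ray(s,p)[0]@s["R"]@R; X=c0+d*(.030-c0[1])/d[1]; print("tip m",X*1e3,"angle",np.arctan2(X[2]-.153,.04-X[0])-.26)
M=(C-O)@R*1e3; i=s["color"].astype(int).max(2)
k=(i<90)&(abs(M[...,0]+15)<30)&(M[...,1]<-88)&(M[...,1]>-160)&(M[...,2]>80)&(M[...,2]<135); P=M[k]
print(k.sum(),P.min(0),P.max(0))
for y in range(-150,-88,5):
    q=P[(P[:,1]>=y)&(P[:,1]<y+5)]
    if len(q): print(y,len(q),np.r_[q.min(0),q.max(0)].round(1)[[0,3,2,5]])
E
```

```text
130 (np.float64(193.3923076923077), np.float64(227.90769230769232))
tip m [ 23.79277164  30.         223.66048377] angle 1.085328611119555
66 [ -32.70035526 -141.85392959  101.87640167] [  -3.3290162  -125.34336396  125.22424114]
-145 5 [-31.9 -12.9 108.9 125.2]
-140 44 [-32.7  -3.3 101.9 124.5]
-135 12 [-28.7  -9.8 105.  119.9]
-130 5 [-27.6 -26.2 111.6 115. ]
```

```bash
python3 - <<'E'
from h import *; from bench import viewer
s=viewer.camera("scene"); C=cloud(s)
m,p=red(s,(180,215,210,240))
yaw=np.radians(-27);R=np.array([[np.cos(yaw),-np.sin(yaw),0],[np.sin(yaw),np.cos(yaw),0],[0,0,1]]);O=np.array([.5287,-.1323,0])
M=(C-O)@R*1e3
print(np.percentile(M[m],[5,50,95],axis=0).round(1))
v,u=np.nonzero(m); print(u.min(),u.max(),v.min(),v.max())
# predicted pixel of tip centre vs lever value
for a in(.95,1.05,1.15,1.25,1.3):
    th=a+.26; X=O+R@np.array([.04-.066*np.cos(th),.03,.153+.066*np.sin(th)])
    print(a,cv2.projectPoints(X.reshape(1,1,3),cv2.Rodrigues(s["R"])[0],s["t"],s["K"],np.float64(s["dist"]))[0].ravel())
X=O+R@np.array([.04,.03,.153]);print("hinge",cv2.projectPoints(X.reshape(1,1,3),cv2.Rodrigues(s["R"])[0],s["t"],s["K"],np.float64(s["dist"]))[0].ravel())
a=s["color"][205:275,160:230]; cv2.imwrite("pics/c1.png",cv2.resize(a[:,:,::-1],None,fx=8,fy=8,interpolation=cv2.INTER_CUBIC))
E
```

```text
[[ 19.1  -4.5  92.3]
 [ 23.6  29.7 224.3]
 [115.4  38.5 227.3]]
187 200 222 234
0.95 [195.67803324 234.33836467]
1.05 [194.01088931 230.85286164]
1.15 [192.35401113 227.55741714]
1.25 [190.7278078  224.49068086]
1.3 [189.93232122 223.05396663]
hinge [193.71737988 245.9794217 ]
```

View pics/c1.png

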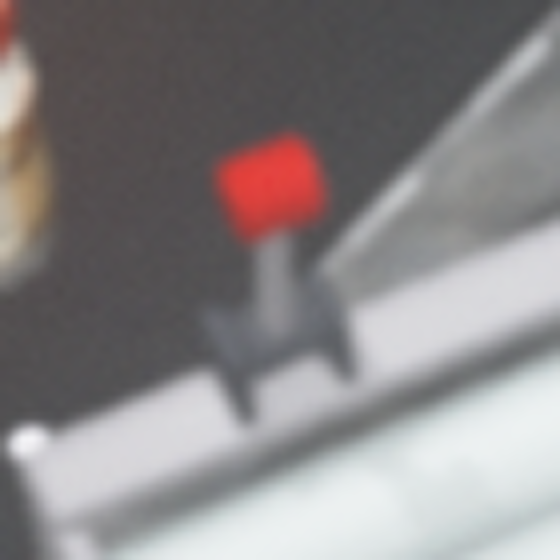

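The close crop shows the lever upright but leaning slightly forward. The red tip is at pixel (193,228), which gives about 1.13 rad, above the threshold but with little margin. I'll push it to the stop with shut fingers from the front.

```bash
python3 -m handwheel '[[0,[-3,-38,0],0],[0,[-3,-38,0],0],[0,[-4,-38,0],0],[0,[-4,-36,0],0],[0,[0,0,28],0],[0,[0,0,28],0],[0,[15,0,0],0],[0,[15,0,0],0],[0,[5,0,0],0],[0,[0,0,0],0],[0,[0,0,0],0]]'; python3 -m handwheel '[[0,[3,0,0],0],[0,[3,0,0],0],[0,[0,0,0],0]]';  python3 -m handwheel '[[0,[3,0,0],0],[0,[3,0,0],0],[0,[0,0,0],0],[0,[0,0,0],0]]'
```

```text
time_s: 6.42
tcp_pos: [0.547, -0.1076, 0.2073]
tool_rot: [3.054, -0.735, -0.001]
force: [-0.6, 0.6, -0.4]
finger_gap: -0.0003
gripper_force: 0.0
time_s: 6.67
tcp_pos: [0.5523, -0.1108, 0.2079]
tool_rot: [-3.054, 0.735, -0.001]
force: [0.1, -0.1, 0.9]
finger_gap: -0.0002
gripper_force: 0.1
time_s: 7.0
tcp_pos: [0.5577, -0.1138, 0.2073]
tool_rot: [3.054, -0.736, 0.0]
force: [0.1, 0.3, 0.2]
finger_gap: 0.0002
gripper_force: 0.0
```

```bash
python3 -m handwheel '[[0,[3,0,0],0],[0,[0,0,0],0],[0,[0,0,0],0]]';  python3 -m handwheel '[[0,[3,0,0],0],[0,[0,0,0],0],[0,[0,0,0],0]]'; python3 look.py p4; python3 - <<'E'
from h import *; from bench import viewer
t=viewer.camera("top"); m,p=red(t,(140,150,190,205)); print(m.sum(),p)
E
```

```text
time_s: 7.25
tcp_pos: [0.5592, -0.1146, 0.2073]
tool_rot: [-3.054, 0.735, 0.004]
force: [-6.8, 3.0, 4.1]
finger_gap: -0.0001
gripper_force: 3.6
time_s: 7.5
tcp_pos: [0.5598, -0.115, 0.2073]
tool_rot: [-3.054, 0.734, 0.013]
force: [-17.8, 10.4, 7.8]
finger_gap: 0.0
gripper_force: 10.1
7.6 [ 0.55974539 -0.11495476  0.20737762] heading -27.009177503685933 zaxis [-0.00754254  0.00221515 -0.9999691 ] [-17.28541747   9.34460001   6.75836678] -0.0002860236721714089 10.027071386575699 [ 0.14635922 -0.02983217 -0.02767106 -0.0032916  -1.58009634  0.95302477]
machine mm 19.78707181092787 29.549038352006818 207.37762304556495
36 (np.float64(165.02777777777777), np.float64(166.69444444444446))
```

View pics/p4.png

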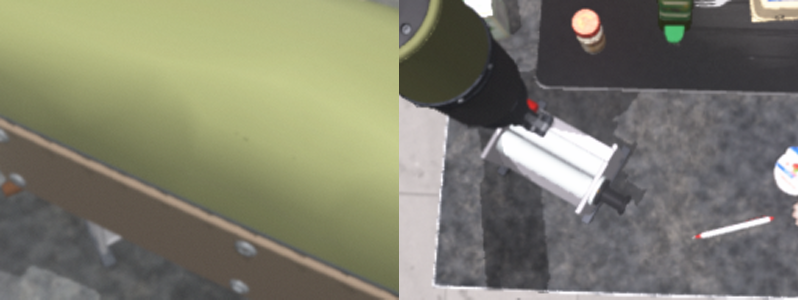

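At 20 N the fingers stopped at x = 19.8 mm, where the upright tip should be (the computed stop is 20 mm). The top crop shows the red tip at (531,105), just beyond the fingers, so the lever is on its stop. Next I back off, go above the knob and turn 90°.

```bash
python3 -m handwheel '[[0,[-37,0,0],0],[0,[0,0,-28],0],[40,[0,0,-28],0],[85,[0,38,0],0],[85,[0,38,0],0],[85,[0,38,0],0],[85,[0,36,0],0],[85,[0,0,0],7],[85,[0,0,0],7],[85,[0,0,0],7],[85,[0,0,0],7],[85,[0,0,0],7]]';python3 -m handwheel '[[85,[0,0,0],7],[85,[0,0,0],7],[85,[0,0,0],7],[85,[0,0,0],7],[85,[0,0,0],7],[85,[0,0,0],7],[85,[0,0,0],7],[85,[0,0,0],6],[85,[0,0,0],0],[85,[0,0,0],0]]'; python3 look.py p5
```

```text
time_s: 8.65
tcp_pos: [0.4617, -0.2334, 0.2634]
tool_rot: [2.686, -1.629, 0.001]
force: [-0.6, -0.1, 0.4]
finger_gap: 0.0848
gripper_force: 0.0
time_s: 9.48
tcp_pos: [0.4617, -0.2331, 0.2634]
tool_rot: [-1.644, 2.677, -0.0]
force: [1.0, -0.1, -0.7]
finger_gap: 0.0852
gripper_force: 0.0
9.5833 [ 0.46166885 -0.2331067   0.26341549] heading -116.92525422154844 zaxis [ 6.38292976e-05 -1.25621741e-04 -9.99999990e-01] [-0.37717195  0.18880073 -0.17698753] 0.08482393902349591 0.0 [-7.77545313e-02 -1.74657864e-01 -6.11098631e-02  1.21062771e-04
 -1.68427093e+00 -3.92166090e-01]
machine mm -13.959910198164268 -120.2509313602432 263.41549417461016
```

View pics/p5.png

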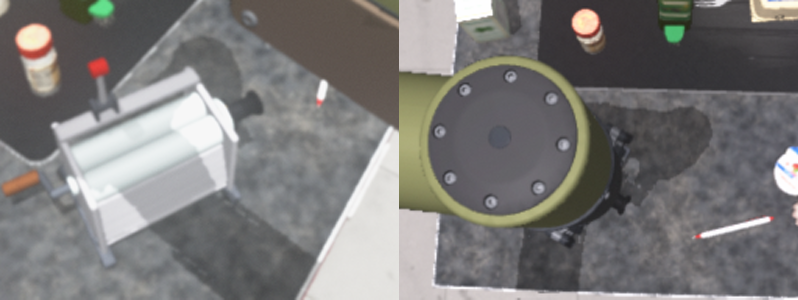

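The scene crop now shows the lever fully upright, with the tip at (98,68), higher than before. The knob is free below the open gripper, so I descend and grip it.

```bash
python3 -m handwheel '[[85,[0,0,35],0],[85,[0,0,35],0],[85,[0,0,35],0],[85,[0,0,35],0],[85,[0,0,34],0],[85,[0,0,0],0],[10,[0,0,0],0],[10,[0,0,0],0],[10,[0,0,0],0],[10,[0,0,0],0],[10,[0,0,0],0],[10,[0,0,0],0]]' 80; python3 look.py p6
```

```text
time_s: 10.58
tcp_pos: [0.4599, -0.2323, 0.0916]
tool_rot: [1.639, -2.678, -0.005]
force: [-13.8, 11.3, 13.7]
finger_gap: 0.022
gripper_force: 77.9
10.6833 [ 0.45990852 -0.23221348  0.0916207 ] heading -117.06206174021143 zaxis [-0.00338544  0.00140094 -0.99999329] [-13.03637695  10.78180588  13.94871552] 0.021832818720039494 77.77488112449646 [-7.70872551e-02 -1.57161469e-01 -3.58426838e-01 -1.15865615e-03
 -1.37301437e+00 -3.95005710e-01]
machine mm -15.933887221668927 -120.2542399958843 91.62069681309993
```

View pics/p6.png

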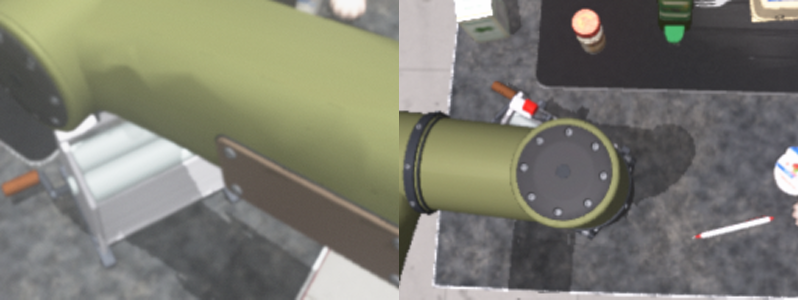

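The fingers stand at 21.8 mm on the neck with 78 N of grip. The top crop shows the gripper over the knob and the red tip clear at (530,105). I relax the centring offset, then pull.

```bash
python3 -m handwheel '[[10,[0,2,-2],0],[10,[3,0,0],0],[10,[3,0,0],0],[10,[3,0,0],0],[10,[3,0,0],0],[10,[0,0,0],0]]'; python3 -m handwheel '[[10,[2,0,0],0],[10,[2,0,0],0],[10,[1,0,0],0],[10,[0,0,0],0],[10,[0,0,0],0]]'
```

```text
time_s: 11.18
tcp_pos: [0.4549, -0.2416, 0.0918]
tool_rot: [-1.639, 2.677, 0.002]
force: [0.4, 9.3, 1.9]
finger_gap: 0.0217
gripper_force: 80.6
time_s: 11.6
tcp_pos: [0.453, -0.2454, 0.0918]
tool_rot: [-1.639, 2.676, 0.003]
force: [-0.1, 12.0, 2.1]
finger_gap: 0.0219
gripper_force: 80.6
```

```bash
python3 -m handwheel '[[10,[1.5,0,0],0],[10,[1,0,0],0],[10,[0,0,0],0],[10,[0,0,0],0]]'
```

```text
time_s: 11.93
tcp_pos: [0.4525, -0.2465, 0.0918]
tool_rot: [-1.639, 2.674, 0.004]
force: [2.6, 16.6, 1.9]
finger_gap: 0.0218
gripper_force: 80.8
```

```bash
python3 -m handwheel '[[10,[0.5,0,0],0],[10,[0,0,0],0],[10,[0,0,0],0],[10,[0,0,0],0],[10,[0,0,0],0],[10,[0,0,0],0]]'; python3 look.py p7
```

```text
time_s: 12.43
tcp_pos: [0.4525, -0.2465, 0.0918]
tool_rot: [-1.639, 2.673, 0.005]
force: [2.2, 18.5, 3.5]
finger_gap: 0.0214
gripper_force: 80.8
12.5333 [ 0.45248515 -0.24649517  0.09177578] heading -116.97502748341384 zaxis [ 0.0036358   0.00586527 -0.99997619] [ 2.96536198 17.94630227  3.15699555] 0.021417974389279882 80.82743167877197 [-0.11209357 -0.16101797 -0.35969951 -0.00636413 -1.3691618  -0.35744612]
machine mm -16.06440315538142 -136.3494614118463 91.77577629024324
```

View pics/p7.png

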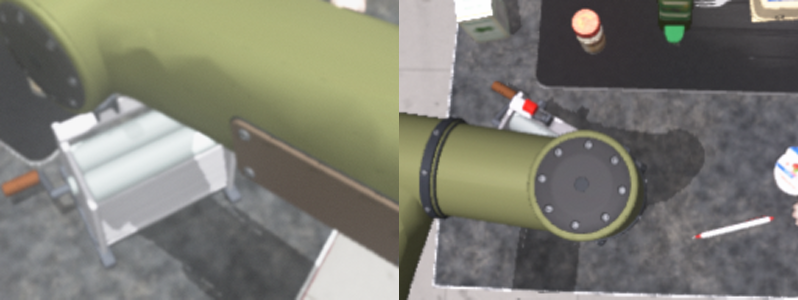

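The top crop shows the red tip unmoved at (530,105), and the jar and yoghurt are where they were. The knob is at its stop: 16.1 mm of travel, with about 16 N of pull against 11 N of spring. I'm handing the job in.

```bash
python3 -c "
from bench import r
print(r.finish_job())"
```

```text
the job is handed in; nothing more can be done
None
```

The job is handed in, though no verdict came back: the lever is up against its stop, the gripper is holding the knob about 16 mm out (its full travel), and no bystander was touched.

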